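Close down the craft warming plate and brush out its tins

ROBOT

A 7-joint arm with a two-finger parallel gripper is mounted at the origin on the work surface. World frame = base frame: x ahead of the robot, y to its left, z up, the work surface at z = 0. Lengths are in m, angles in rad, forces in N, time in s.
With the tool pointing down it reaches from about 0.35 to 0.775 m from the base axis. Payload 3.1 kg.
Tool frame: the origin (TCP) lies midway between the tips of the shut fingers; the grasp point (between the pads) lies manip.grip_point_offset behind it (manip.grip_point_offset is the distance from the TCP to the grasp point, in m); z points along the fingers, y is the line along which they close (so a half turn about z gives the same grasp; the last joint's range is limited). The gripper opens to 85 mm and grips with 20 to 120 N. Pads are 22 mm wide; open, the fingers measure 114 mm over their backs; the gripper's body (76 mm by 85 mm) begins 54 mm behind the grasp point. The pads swing forward as they close: fully open they stand 13 mm farther back than shut.
Start: joints at [1.152, 0.311, 0.014, 1.512, -0.004, 1.319, -0.027], TCP at [0.202, -0.511, 0.231] pointing down, gripper open.
Joint ranges: [-2.7, 2.7], [-0.3, 1.91], [-1.27, 1.3], [0.12, 2.57], [-1.44, 4.58], [0.2, 2.03], [-3.05, 3.05]. Speed limits (rad/s): [2.79, 2.79, 3.14, 3.14, 3.14, 3.14, 3.14].

INTERFACE

Orientations are given as a unit quaternion [w, x, y, z].
In Python, from cell import manip gives the robot as it stands. The module is installed in compiled form; this text tells all that it offers.
- The arm moves only by the tool send_rows, never from a script. Its argument "rows" is a list of rows, each a list of 7 numbers: the finger opening in mm, from 0 to 85.4, then the shift along the tool's x, y, z in mm, then the turn, a rotation vector about the tool's x, y, z in degrees. A call has 1 to 20 rows; each row shifts and turns the commanded pose from where the row before left it, along the tool's axes as they then stand; what a row does not reach is not made up. A row lasts 1/10 s, in which the tool goes at most 50 mm and 8.59 degrees, less where a joint would pass 70% of its speed; a pose out of reach is approached as far as the arm can. A call with a gripper value outside its range is refused whole. The fingers move at their own pace and stop on an object; "squeeze" is the grip in N (left out, the last holds). Time passes only in rows, so rows that do not move let the fingers close. It gives the time, the measured TCP pose, the force, the opening and the grip force at its end, in the units of the state.
- manip.read_state(): the state, without advancing time (a new reading comes with each control period).
- manip.get_image(name): name is "scene" or "top"; returns a dict with "pixels" (420x560x3 uint8, red, green, blue), "mtx" (3x3 intrinsics, pixels), "position" and "orientation" of the camera in the world. Camera axes: x right, y down, z forward; pixel columns grow to the right and rows downward; lengths in m; the calibration is good to about 2 mm. A picture is of the moment at which its call begins. There is no depth.
- manip.finish_job(): hands the job in; it is judged then, once.
Trained networks look in a picture, given as the dict that the camera call returned (one of the last four; its "shot" number tells which), for a name from the list of things; names that differ only in an ending like _2 or _b are one class to them, and where a whole thing is asked for, a point or a joint stands for the part that bears it (a point fixed in the world has none). Each returns a list of dicts, best first, with "confidence" (0 to 1); they miss things now and then, are a little off and sometimes report something else, mostly with a low value. They report only what shows in the picture. A call takes as long as a camera call. They do not tell look-alikes from the thing itself.
- manip.spot_in(picture, query): "point" ([row, column] in pixels, amid what is visible of it).
- manip.masks_of(picture, query): "mask" (420x560 bool, what is visible of it) and "point" ([row, column] in pixels, amid what is visible of it).
- manip.mark_of(picture, query): "point" ([row, column] in pixels: a listed point, or the origin of a listed thing).
The state is a dict: "time_s": time; "joint_pos": joint angles; "joint_velocities": joint speeds; "joint_efforts": joint torques, N m; "tool_pos": TCP position; "orientation": TCP orientation; "force": force on the tool from outside, world axes, zero at the start; "torque": the same for the moment, N m; "grip_width": finger opening in m; "grip_force": force on a finger pad.
Only numpy, scipy, OpenCV 4.12 (cv2) and the standard library are available. Lean on these libraries where they do the work, as an engineer would, in place of code of your own. Each camera call takes 0.05 s, during which the arm holds its last target. There are 200 camera calls.

TASK

Craft class is over: first turn the warming plate's dial anticlockwise all the way to its stop, then brush out every tin on the plate, the tallest first and the shortest last, running the long brush down to the tin's floor, up and down to the floor again in each. Finally stand the brush head down in its white pot again and stand all the tins upright on the floor of the plywood tray, without disturbing the cartons, the tape roll or the wide tin.

Things in the scene. Friction and masses are not known exactly. Their poses are not given: they have to be found in the camera images.
- dial (a joint): the warmer's dial, rad: 0 = fully anticlockwise against its stop (off), grows clockwise seen from above, up to 4.8 (highest); starts between 1.8 and 4.2; stays where it is left, turns with about 0.04 N m
- dial_grip (a point): point on the dial's vertical axis at the height to grip it: the dial is a black bar grip 49 mm long, 14 mm thick and 32 mm high, its top 7 mm above this point, on a 52 mm disc whose top lies 23 mm below this point. This frame turns with the dial: its x axis runs along the bar, z is up (at dial value 0 the bar runs along the warmer's x)
- warmer: craft warming plate, fixed, 280 (x) by 340 (y) mm, origin at the centre of its underside on the table, z up; the flat dark plate on which the tins stand has its top 25 mm up and spans x -70 to +140 mm; on the side facing the robot a white console 70 mm wide, 50 mm high, centred at x = -105 mm, carries the dial at y = 0
- tray: shallow plywood tray, fixed, 200 (x) by 270 (y) by 35 mm high, walls 5 mm, floor 5 mm thick, origin at the centre of its underside on the table, z up; holds three tins side by side along y
- holder: fixed round white ceramic pot for the brush, outer diameter 52, inner diameter 44, height 70 mm, floor 5 mm thick; origin at the centre of its underside, z up
- brush: long brush, 170 mm, standing head down in the holder: cylindrical brush head diameter 32, 60 mm long, thin stem, round wooden handle diameter 18 mm from 90 to 170 mm above its origin; origin at the centre of the flat lower end of the head, z runs up the handle; 0.06 to 0.13 kg
- brush_tip (a point): the centre of the flat lower end of the brush head (same point as the brush's origin)
- tin_tall: open empty steel tin (tall one; may be absent), outer diameter 60, inner diameter 55, height 105 mm, floor 3 mm thick; stands mouth up on the warming plate at the start; origin at the centre of its underside, z up; 0.06 to 0.13 kg
- tin_mid: open empty steel tin (middle-height one; may be absent), outer diameter 60, inner diameter 55, height 90 mm, floor 3 mm thick; stands mouth up on the warming plate at the start; origin at the centre of its underside, z up; 0.06 to 0.13 kg
- tin_short: open empty steel tin (short one; may be absent), outer diameter 60, inner diameter 55, height 75 mm, floor 3 mm thick; stands mouth up on the warming plate at the start; origin at the centre of its underside, z up; 0.06 to 0.13 kg
- carton_a: bystander: flat white carton 60 by 90 by 30 mm, origin centre of underside
- carton_b: bystander: second flat white carton, 60 by 90 by 30 mm, origin centre of underside
- tape: bystander: cardboard-brown ring-shaped tape roll, diameter 68, height 24 mm, flat on the table, origin centre of underside
- big_tin: bystander: wide open steel tin, diameter 100, height 70 mm, standing on the table; not one of the tins to clean; origin centre of underside
Not all that is in view belongs to the job. Leave any blue or purple look-alike of the brush alone.

How it is judged:
On the way, in this order (a step that is already met when the one before it is completed fails the run):
1. the dial is turned fully anticlockwise to its stop (value of joint dial below 0.08 rad), for 0.2 s.
2. the brush is at the bottom of the tall tin (horizontal distance between brush_tip and tin_tall below 0.022 m and z of brush_tip in the frame of tin_tall between -0.005 and 0.018 m), for 0.1 s.
3. the brush has been drawn up again over or inside the tall tin (horizontal distance between brush_tip and tin_tall below 0.022 m and z of brush_tip in the frame of tin_tall between 0.045 and 0.16 m), for 0.05 s.
4. the brush is at the bottom of the tall tin a second time (all of step 2), for 0.1 s.
5. the brush is at the bottom of the middle-height tin (horizontal distance between brush_tip and tin_mid below 0.022 m and z of brush_tip in the frame of tin_mid between -0.005 and 0.018 m), for 0.1 s.
6. the brush has been drawn up again over or inside the middle-height tin (horizontal distance between brush_tip and tin_mid below 0.022 m and z of brush_tip in the frame of tin_mid between 0.045 and 0.16 m), for 0.05 s.
7. the brush is at the bottom of the middle-height tin a second time (all of step 5), for 0.1 s.
8. the brush is at the bottom of the short tin (horizontal distance between brush_tip and tin_short below 0.022 m and z of brush_tip in the frame of tin_short between -0.005 and 0.018 m), for 0.1 s.
9. the brush has been drawn up again over or inside the short tin (horizontal distance between brush_tip and tin_short below 0.022 m and z of brush_tip in the frame of tin_short between 0.045 and 0.16 m), for 0.05 s.
10. the brush is at the bottom of the short tin a second time (all of step 8), for 0.1 s.
At the end, for the whole second after the job is handed in: The dial is within 0.08 rad of its anticlockwise stop; every tin present stands upright (within 0.15 rad) and still on the tray's floor; the brush stands at rest, head down, on the floor of its pot (tip within 15 mm of the pot's axis and within 20 mm of its underside, tilt under 0.35 rad) (value of joint dial below 0.08 rad and horizontal distance between brush_tip and holder below 0.015 m and z of brush_tip in the frame of holder below 0.02 m and angle between brush's own z axis and vertical below 0.35 rad and linear speed of each of brush, tin_tall, tin_mid, tin_short below 0.03 m/s and x of tin_tall in the frame of tray between -0.075 and 0.075 m and y of tin_tall in the frame of tray between -0.11 and 0.11 m and z of each of tin_tall, tin_mid, tin_short in the frame of tray below 0.012 m and angle between each of tin_tall, tin_mid, tin_short's own z axis and vertical below 0.15 rad and x of tin_mid in the frame of tray between -0.075 and 0.075 m and y of tin_mid in the frame of tray between -0.11 and 0.11 m and x of tin_short in the frame of tray between -0.075 and 0.075 m and y of tin_short in the frame of tray between -0.11 and 0.11 m); the robot touches nothing.
It fails at once if a carton, the tape roll or the wide tin is pushed more than 30 mm (distance of any of carton_a, carton_b, tape, big_tin from where it was at the start of the episode above 0.03 m).
Of tin_tall, tin_mid, tin_short only 2 to 3 are there at a start; the rules pass over those that are not, and their reading is None.
At some moment in a run one of tin_tall, tin_mid, tin_short may be knocked a few centimetres aside while the robot is not near it.
It also fails if it takes over 210 s, if anything falls off the work surface, if the arm or the gripper's body presses on something with over 40 N, if the wrist force passes 120 N, or if a joint passes its speed limit or range.

## Working session

There is one attempt and no reset: what is moved stays moved. The work goes in short steps, Python scripts to look and compute and a tool call to move; the robot and the scene stay as the last step left them, time stands still between calls to the robot, and variables do not carry over. Pictures are saved under pics/ and viewed, at most 14 in all, crops included, and the job is handed in when it is done.

Besides the shell and the picture viewer there is one more tool, called after ">>>" as name([rows], argument=value, ...), one row to a line, values as JSON. send_rows: Moves the arm, as the interface text tells. Its arguments: {"type":"object","properties":{"rows":{"type":"array","items":{"type":"array","items":{"type":"number"}}},"squeeze":{"type":"number"}},"required":["rows"]}

```bash
mkdir -p pics; cat > h.py <<'E'
import numpy as np, cv2
from cell import manip
from scipy.spatial.transform import Rotation as R
def rot(q): return R.from_quat([q[1],q[2],q[3],q[0]])
def ray(p,pt):
    d=np.linalg.solve(np.array(p["mtx"]),[pt[1],pt[0],1.0]); 
    return np.array(p["position"]),rot(p["orientation"]).apply(d)
def at(p,pt,z):
    o,d=ray(p,pt); return o+d*(z-o[2])/d[2]
def tri(p,a,q,b):
    o1,d1=ray(p,a);o2,d2=ray(q,b)
    s=np.linalg.lstsq(np.stack([d1,-d2],1),o2-o1,rcond=None)[0]
    x,y=o1+s[0]*d1,o2+s[1]*d2
    return (x+y)/2,np.linalg.norm(x-y)
def proj(p,X):
    c=rot(p["orientation"]).inv().apply(np.array(X)-p["position"]); u=np.array(p["mtx"])@c
    return (u[:2]/u[2])[::-1]
def save(p,n): cv2.imwrite(f"pics/{n}.png",p["pixels"][:,:,::-1])
def st():
    s=manip.read_state(); print("t",round(s["time_s"],2),"tcp",np.round(s["tool_pos"],4),"F",np.round(s["force"],1),"w",round(s["grip_width"],4),"gf",round(s["grip_force"],1)); print(np.round(rot(s["orientation"]).as_matrix(),3).tolist(), np.round(s["joint_pos"],2)); return s
E
cat > a.py <<'E'
from h import *
s=st(); print(manip.grip_point_offset)
a=manip.get_image("scene");b=manip.get_image("top")
save(a,"s0");save(b,"t0")
for p in(a,b): print(np.round(p["position"],3),np.round(rot(p["orientation"]).as_matrix()[:,2],2))
for n in "dial_grip warmer tray holder brush brush_tip tin_tall tin_mid tin_short carton_a tape big_tin".split():
    A=manip.mark_of(a,n);B=manip.mark_of(b,n)
    f=lambda L:[(np.round(x["point"]).astype(int).tolist(),round(x["confidence"],2)) for x in L[:3]]
    print(n,f(A),f(B))
    if A and B: print("   ",*[np.round(v,3) for v in tri(a,A[0]["point"],b,B[0]["point"])],"z0",np.round(at(b,B[0]["point"],0.),3))
E
python3 a.py
```

```text
t 0.0 tcp [ 0.2021 -0.5107  0.2302] F [-1.   0.3  0.1] w 0.0855 gf 0.0
[[0.93, 0.368, -0.001], [0.368, -0.93, 0.002], [-0.0, -0.002, -1.0]] [ 1.15  0.31  0.01  1.51 -0.    1.32 -0.03]
0.0187
[0.908 0.603 0.744] [-0.33 -0.64 -0.7 ]
[0.453 0.018 1.062] [ 0.13 -0.02 -0.99]
dial_grip [([239, 412], 0.62)] [([257, 388], 0.68), ([298, 166], 0.59)]
    [ 0.41  -0.021  0.043] 0.437 z0 [ 0.493 -0.241  0.   ]
warmer [([286, 367], 0.94)] [([252, 176], 0.91)]
    [0.509 0.238 0.   ] 0.001 z0 [0.509 0.238 0.   ]
tray [([166, 273], 0.65)] [([257, 387], 0.86), ([283, 284], 0.53)]
    [ 0.491 -0.24  -0.01 ] 0.006 z0 [ 0.493 -0.239  0.   ]
holder [([237, 270], 0.88), ([287, 367], 0.52), ([289, 350], 0.49)] [([202, 279], 0.72)]
    [ 0.624  0.005 -0.01 ] 0.003 z0 [0.621 0.006 0.   ]
brush [([234, 275], 0.89), ([218, 240], 0.86), ([218, 294], 0.74)] [([191, 347], 0.79), ([197, 277], 0.74), ([177, 314], 0.61)]
    [ 0.615 -0.123 -0.1  ] 0.128 z0 [ 0.646 -0.151  0.   ]
brush_tip [([216, 295], 0.9), ([202, 234], 0.76), ([217, 234], 0.67)] [([179, 315], 0.76), ([234, 286], 0.66), ([200, 278], 0.65)]
    [ 0.612 -0.027  0.058] 0.134 z0 [ 0.674 -0.078  0.   ]
tin_tall [([165, 273], 0.4)] []
tin_mid [([258, 326], 0.73)] [([297, 168], 0.72)]
    [0.489 0.198 0.056] 0.177 z0 [0.408 0.254 0.   ]
tin_short [([292, 349], 0.62)] [([228, 177], 0.89)]
    [0.559 0.235 0.013] 0.004 z0 [0.562 0.237 0.   ]
carton_a [([259, 215], 0.97), ([208, 191], 0.89)] [([138, 358], 0.89), ([141, 271], 0.68)]
    [ 0.775 -0.175 -0.172] 0.114 z0 [ 0.771 -0.18   0.   ]
tape [([207, 331], 0.9)] [([282, 286], 0.71)]
    [ 0.44  -0.009 -0.007] 0.001 z0 [ 0.44  -0.009  0.   ]
big_tin [([306, 246], 0.86), ([234, 272], 0.39)] [([140, 215], 0.64), ([299, 169], 0.37)]
    [0.763 0.156 0.005] 0.008 z0 [0.768 0.154 0.   ]
```

View pics/s0.png

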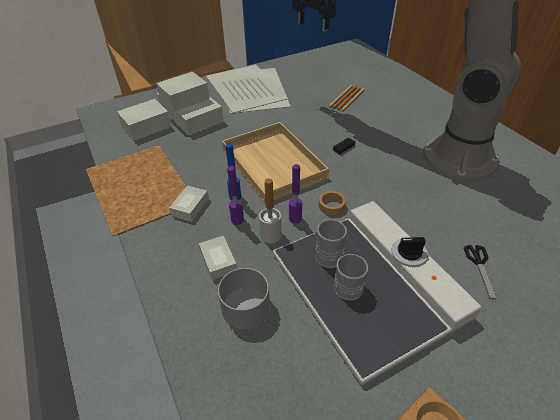

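View pics/t0.png

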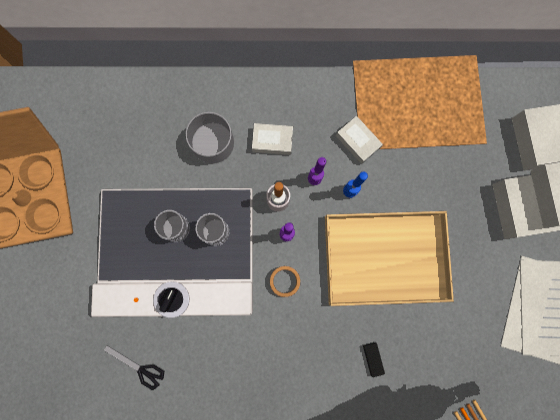

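Two tins on the plate (top view about (226,171) and (229,211)). The real brush, with a brown handle, is in the white pot at (200,279). The purple and blue look-alikes stand near it, and the dial is at (298,171). I'll zoom in for tin heights and dial angle.

```bash
cat > b.py <<'E'
from h import *
a=manip.get_image("scene");b=manip.get_image("top")
A=a["pixels"][215:305,305:435,::-1];B=b["pixels"][190:325,140:320,::-1]
A=cv2.resize(A,None,fx=3,fy=3,interpolation=3);B=cv2.resize(B,None,fx=3,fy=3,interpolation=3)
cv2.imwrite("pics/cA.png",cv2.resize(a["pixels"][215:305,305:435,::-1],None,fx=6,fy=6,interpolation=3));cv2.imwrite("pics/cB.png",cv2.resize(b["pixels"][190:325,140:320,::-1],None,fx=4.4,fy=4.4,interpolation=3))
for n in("tin_tall","tin_mid","tin_short"):
  for nm,p in(("s",a),("t",b)):
    for m in manip.masks_of(p,n)[:4]:
      r,c=np.where(m["mask"]); print(n,nm,round(m["confidence"],2),"rows",r.min(),r.max(),"cols",c.min(),c.max(),len(r))
for n in("dial","dial_grip"):
  for m in manip.masks_of(b,n)[:2]:
    r,c=np.where(m["mask"]); print(n,round(m["confidence"],2),r.min(),r.max(),c.min(),c.max(),len(r))
E
python3 b.py
```

```text
tin_tall t 0.55 rows 210 305 cols 325 452 11367
tin_tall t 0.29 rows 188 316 cols 91 252 18085
tin_mid s 0.95 rows 219 267 cols 315 346 1213
tin_mid s 0.35 rows 254 299 cols 334 367 1232
tin_mid t 0.62 rows 213 244 cols 196 228 830
tin_mid t 0.56 rows 287 311 cols 158 182 508
tin_short s 0.83 rows 254 299 cols 334 367 1255
tin_short t 0.63 rows 210 240 cols 155 189 807
dial 0.84 287 311 158 182 516
dial_grip 0.56 287 311 159 182 485
```

View pics/cA.png

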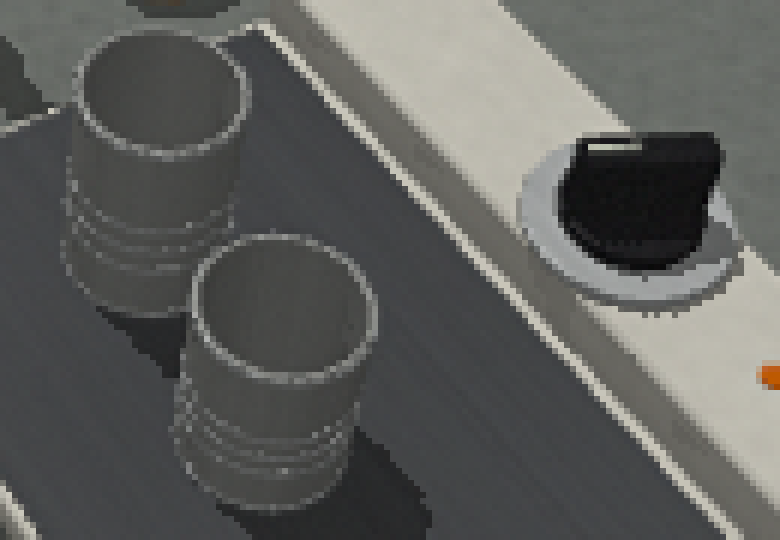

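View pics/cB.png

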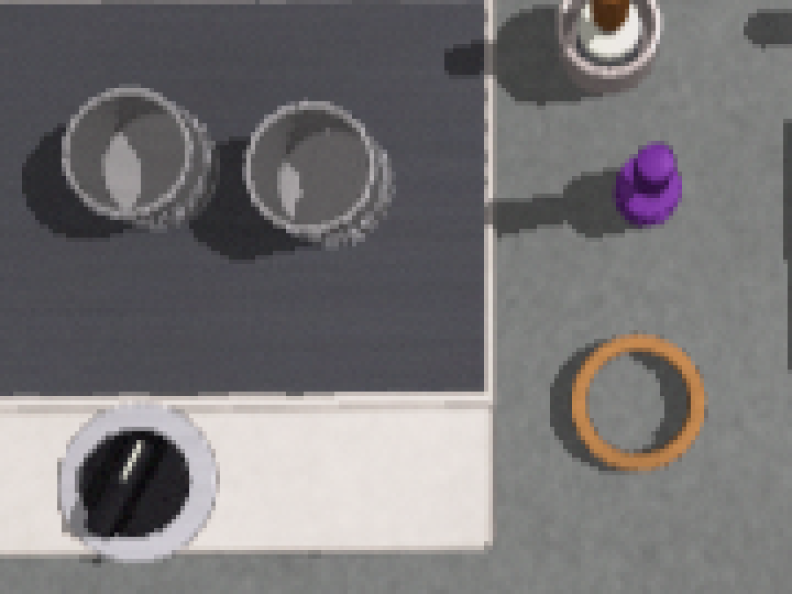

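The zoomed crops show the tin rims clearly: scene rims at about (230,332) and (266,352), top rims at about (224,169) and (228,211). The dial bar lies about 40° clockwise of warmer x, and given the start range that means about 220° from the stop.

```bash
cat > c.py <<'E'
from h import *
a=manip.get_image("scene");b=manip.get_image("top")
sA=lambda u,v:[215+v/6-.5,305+u/6-.5]; sB=lambda u,v:[190+v/4.4-.5,140+u/4.4-.5]
for n,x,y in(("right/back",sA(162,92),sB(311,168)),("left/front",sA(285,308),sB(127,151))):
    X,e=tri(a,x,b,y);print(n,np.round(X,4),round(e,4))
    for h in(.105,.09,.075):
        P=at(b,y,.025+h);Q=at(a,x,.025+h);print("  h",h,np.round(P,3),np.round(Q,3),"base scene px",np.round(proj(a,[P[0],P[1],.025])))
p,q=at(b,sB(78,530),.07),at(b,sB(168,440),.07);print("bar",np.round(p,3),np.round(q,3),np.degrees(np.arctan2(*(q-p)[1::-1])))
print("disc centre",at(b,sB(138,483),.05))
# warmer yaw from console edge
p,q=at(b,[282,93],.05),at(b,[282,251],.05);print("warmer edge dir",np.degrees(np.arctan2(*(p-q)[1::-1])))
# pot rim, brush handle top
print("pot rim",at(b,sB(611,30),.07))
for col in("top",):
    hsv=cv2.cvtColor(b["pixels"],cv2.COLOR_RGB2HSV);m=(hsv[...,0]<16)&(hsv[...,1]>130)&(hsv[...,2]>40)
    r,c=np.where(m[170:215,262:296]);print("handle top",r.min()+170,r.max()+170,c.min()+262,c.max()+262)
hsv=cv2.cvtColor(a["pixels"],cv2.COLOR_RGB2HSV);m=(hsv[...,0]<16)&(hsv[...,1]>130)&(hsv[...,2]>40)
r,c=np.where(m[170:240,255:285]);print("handle scene",r.min()+170,r.max()+170,c[r==r.min()].mean()+255,c[r==r.max()].mean()+255)
print("tray corners",*[np.round(at(b,x,.035),3) for x in([213,327],[212,446],[301,452],[305,329])])
E
python3 c.py
```

```text
right/back [0.551  0.1468 0.1146] 0.0001
  h 0.105 [0.549 0.145 0.13 ] [0.56  0.158 0.13 ] base scene px [256. 329.]
  h 0.09 [0.551 0.147 0.115] [0.551 0.147 0.115] base scene px [257. 329.]
  h 0.075 [0.552 0.149 0.1  ] [0.543 0.136 0.1  ] base scene px [258. 328.]
left/front [0.5607 0.2348 0.1008] 0.0005
  h 0.105 [0.558 0.228 0.13 ] [0.576 0.252 0.13 ] base scene px [285. 347.]
  h 0.09 [0.559 0.231 0.115] [0.568 0.243 0.115] base scene px [287. 347.]
  h 0.075 [0.561 0.235 0.1  ] [0.56  0.234 0.1  ] base scene px [288. 348.]
bar [0.385 0.26  0.07 ] [0.426 0.219 0.07 ] -44.8471474154742
disc centre [0.40546679 0.23688298 0.05      ]
warmer edge dir 89.53751052099103
pot rim [0.62247502 0.00762485 0.07      ]
handle top 182 196 275 282
handle scene 179 208 268.5 269.0
tray corners [ 0.59  -0.1    0.035] [ 0.591 -0.367  0.035] [ 0.396 -0.369  0.035] [ 0.39  -0.101  0.035]
```

>>> send_rows([
  [85,0,0,0,0,0,7.2],
  [85,0,0,0,0,0,7.2],
  [85,0,0,0,0,0,7.2],
  [85,25,-31,0,0,0,0],
  [85,25,-31,0,0,0,0],
  [85,25,-31,0,0,0,0],
  [85,25,-31,0,0,0,0],
  [85,25,-31,0,0,0,0],
  [85,25,-31,0,0,0,0],
  [85,25,-31,0,0,0,0],
  [85,25,-31,0,0,0,0],
  [85,0,0,0,0,0,0],
], squeeze=40)

```text
time_s: 3.1
tool_pos: [0.407, -0.2567, 0.2316]
orientation: [-0.002, 1.0, 0.006, 0.002]
force: [0.8, 0.0, -0.3]
grip_width: 0.0852
grip_force: 0.0
```

>>> send_rows([
  [85,0,-35,0,0,0,0],
  [85,0,-35,0,0,0,0],
  [85,0,-35,0,0,0,0],
  [85,0,-35,0,0,0,0],
  [85,0,-35,0,0,0,0],
  [85,0,-35,0,0,0,0],
  [85,0,-35,0,0,0,0],
  [85,0,-35,0,0,0,0],
  [85,0,-35,0,0,0,0],
  [85,0,-35,0,0,0,0],
  [85,0,-35,0,0,0,0],
  [85,0,-35,0,0,0,0],
  [85,0,-35,0,0,0,0],
  [85,0,-35,0,0,0,0],
  [85,0,0,0,0,0,0],
])

```text
time_s: 4.6
tool_pos: [0.4011, 0.2322, 0.2317]
orientation: [-0.002, 1.0, 0.004, -0.0]
force: [-0.2, -0.4, -0.5]
grip_width: 0.0852
grip_force: 0.0
```

```bash
python3 -c "
from h import *
st()"
```

```text
t 4.6 tcp [0.4011 0.2322 0.2317] F [-0.2 -0.4 -0.5] w 0.0852 gf 0.0
[[1.0, 0.009, -0.0], [0.009, -1.0, 0.005], [-0.0, -0.005, -1.0]] [ 0.01  0.18 -0.65  1.72  0.11  1.28 -2.23]
```

>>> send_rows([
  [85,3,-5,0,0,0,-8.1],
  [85,0,0,0,0,0,-8.1],
  [85,0,0,0,0,0,-8.1],
  [85,0,0,0,0,0,-8.1],
  [85,0,0,0,0,0,-8.1],
  [85,0,0,0,0,0,-8.1],
  [85,0,0,0,0,0,-8.1],
  [85,0,0,0,0,0,-8.1],
  [85,0,0,0,0,0,-8.1],
  [85,0,0,0,0,0,-8.1],
  [85,0,0,0,0,0,-8.1],
  [85,0,0,0,0,0,-8.1],
  [85,0,0,0,0,0,-8.1],
  [85,0,0,0,0,0,-8.1],
  [85,0,0,0,0,0,-8.1],
  [85,0,0,0,0,0,-8.1],
  [85,0,0,0,0,0,-8.1],
  [85,0,0,0,0,0,0],
])

```text
time_s: 6.4
tool_pos: [0.4059, 0.2303, 0.2311]
orientation: [0.0, 0.362, 0.932, -0.0]
force: [0.8, 1.1, -0.3]
grip_width: 0.0847
grip_force: 0.0
```

>>> send_rows([
  [85,0,0,40,0,0,0],
  [85,0,0,40,0,0,0],
  [60,0,0,40,0,0,0],
  [45,0,0,30,0,0,0],
  [45,0,0,10,0,0,0],
  [45,0,0,0,0,0,0],
  [45,0,0,0,0,0,0],
])

```text
time_s: 7.1
tool_pos: [0.4067, 0.2322, 0.0726]
orientation: [0.001, 0.361, 0.932, 0.001]
force: [0.7, 0.0, -0.8]
grip_width: 0.0448
grip_force: 0.0
```

```bash
cat > d.py <<'E'
from h import *
import sys
st()
a=manip.get_image("scene");b=manip.get_image("top")
A=cv2.resize(a["pixels"][160:310,300:480,::-1],None,fx=3,fy=3,interpolation=3);B=cv2.resize(b["pixels"][250:330,120:230,::-1],None,fx=2.4,fy=2.4,interpolation=3)
C=np.zeros((A.shape[0],A.shape[1]+B.shape[1],3),np.uint8);C[:,:A.shape[1]]=A;C[:B.shape[0],A.shape[1]:]=B
cv2.imwrite(f"pics/{sys.argv[1]}.png",C)
E
python3 d.py d1
```

```text
t 7.1 tcp [0.4067 0.2322 0.0726] F [ 0.7  0.  -0.8] w 0.0448 gf 0.0
[[-0.739, 0.674, 0.002], [0.674, 0.739, 0.001], [-0.001, 0.002, -1.0]] [ 0.16  0.46 -0.91  1.92  0.44  0.97 -0.12]
```

View pics/d1.png

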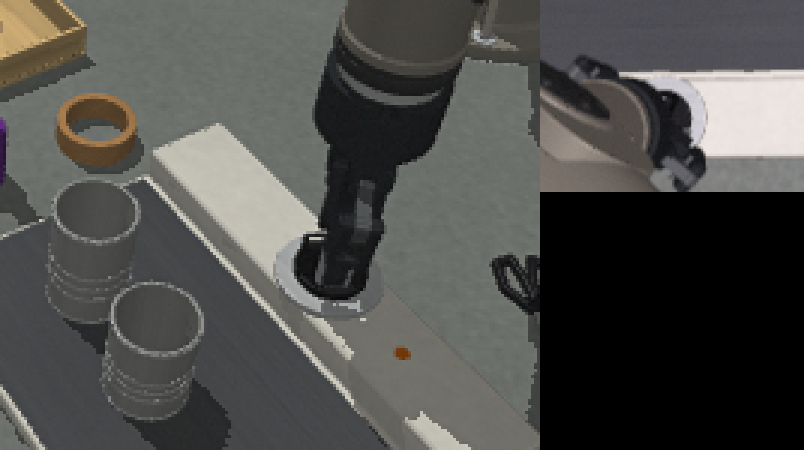

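The fingers straddle the bar, about 5 mm off centre. I'll correct, lower and close.

>>> send_rows([
  [45,5,2,6,0,0,0],
  [45,0,0,4,0,0,0],
  [45,0,0,0,0,0,0],
  [5,0,0,0,0,0,0],
  [5,0,0,0,0,0,0],
  [5,0,0,0,0,0,0],
  [5,0,0,0,0,0,0],
  [5,0,0,0,0,0,0],
  [5,0,0,0,0,0,0],
], squeeze=40)

```text
time_s: 8.1
tool_pos: [0.402, 0.2369, 0.0643]
orientation: [0.0, 0.361, 0.933, -0.001]
force: [-8.0, -4.4, 26.8]
grip_width: 0.0133
grip_force: 56.5
```

>>> send_rows([
  [5,0,0,0,0,0,-8],
  [5,0,0,0,0,0,-8],
  [5,0,0,0,0,0,-8],
  [5,0,0,0,0,0,0],
])

```text
time_s: 8.5
tool_pos: [0.4012, 0.2355, 0.0642]
orientation: [-0.001, 0.158, 0.987, -0.003]
force: [-10.0, -8.2, 31.8]
grip_width: 0.0133
grip_force: 57.7
```

```bash
python3 -c "
from h import *
s=st();print(s['torque'])"
```

```text
t 8.5 tcp [0.4012 0.2355 0.0642] F [-10.   -8.2  31.8] w 0.0133 gf 57.7
[[-0.95, 0.311, -0.002], [0.311, 0.95, -0.006], [0.0, -0.006, -1.0]] [ 0.2   0.52 -1.    1.93  0.52  0.99  0.21]
[-1.76946849  2.13927819  0.0316481 ]
```

>>> send_rows([
  [5,0,0,-4,0,0,0],
  [5,0,0,-2,0,0,0],
  [5,0,0,0,0,0,0],
])

```text
time_s: 8.8
tool_pos: [0.4011, 0.2354, 0.0647]
orientation: [-0.002, 0.159, 0.987, -0.001]
force: [1.0, 3.1, -21.3]
grip_width: 0.0133
grip_force: 45.2
```

>>> send_rows([
  [5,0,0,0,0,0,-8],
  [5,0,0,0,0,0,-8],
  [5,0,0,0,0,0,-8],
  [5,0,0,0,0,0,-8],
  [5,0,0,0,0,0,0],
])

```text
time_s: 9.3
tool_pos: [0.4011, 0.2332, 0.0647]
orientation: [-0.003, -0.119, 0.993, -0.002]
force: [-2.4, -2.0, -18.7]
grip_width: 0.0136
grip_force: 45.3
```

```bash
python3 -c "
from h import *
s=st();print(s['torque'])"
```

```text
t 9.3 tcp [0.4011 0.2332 0.0647] F [ -2.4  -2.  -18.7] w 0.0136 gf 45.3
[[-0.972, -0.236, -0.006], [-0.236, 0.972, -0.005], [0.007, -0.004, -1.0]] [ 0.29  0.59 -1.14  1.93  0.62  1.04  0.68]
[-0.25752328  0.24126494  0.04620064]
```

Turning works, but joint 3 is drifting toward its limit. I'll regrip half a turn back and finish from there.

>>> send_rows([
  [45,0,0,2,0,0,0],
  [45,0,0,0,0,0,0],
  [45,0,0,0,0,0,0],
  [45,0,0,-20,0,0,0],
  [45,0,0,-30,0,0,0],
  [45,0,0,0,0,0,8.5],
  [45,0,0,0,0,0,8.5],
  [45,0,0,0,0,0,8.5],
  [45,0,0,0,0,0,8.5],
  [45,0,0,0,0,0,8.5],
  [45,0,0,0,0,0,8.5],
  [45,0,0,0,0,0,8.5],
  [45,0,0,0,0,0,8.5],
  [45,0,0,0,0,0,8.5],
  [45,0,0,0,0,0,8.5],
  [45,0,0,0,0,0,8.5],
  [45,0,0,0,0,0,8.5],
])

```text
time_s: 11.0
tool_pos: [0.4042, 0.2379, 0.117]
orientation: [0.001, 0.699, 0.715, 0.002]
force: [0.4, 0.5, -1.0]
grip_width: 0.0446
grip_force: 0.0
```

>>> send_rows([
  [45,0,0,0,0,0,8.5],
  [45,0,0,0,0,0,8.5],
  [45,0,0,0,0,0,8.5],
  [45,0,0,0,0,0,8.5],
  [45,0,0,0,0,0,8.5],
  [45,0,0,0,0,0,8.5],
  [45,0,0,0,0,0,8.5],
  [45,0,0,0,0,0,8.5],
  [45,0,0,0,0,0,8.5],
  [45,0,0,0,0,0,0],
])

```text
time_s: 12.0
tool_pos: [0.404, 0.2379, 0.1169]
orientation: [-0.001, 0.991, 0.133, 0.002]
force: [-0.2, -0.3, 0.7]
grip_width: 0.045
grip_force: 0.0
```

```bash
python3 -c "
from h import *
s=st();b=manip.get_image('top')
cv2.imwrite('pics/e1.png',cv2.resize(b['pixels'][255:335,110:230,::-1],None,fx=4,fy=4,interpolation=3))"
```

```text
t 12.0 tcp [0.404  0.2379 0.1169] F [-0.2 -0.3  0.7] w 0.045 gf 0.0
[[0.965, 0.263, 0.004], [0.263, -0.965, 0.002], [0.004, -0.001, -1.0]] [-0.14  0.29 -0.51  1.88  0.17  1.01 -2.03]
```

View pics/e1.png

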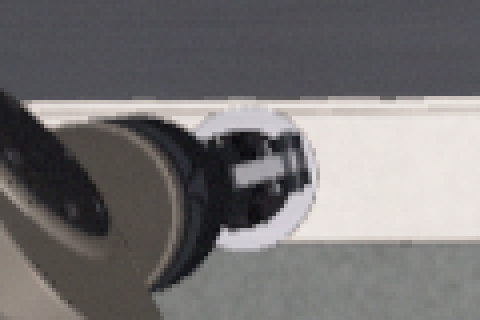

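>>> send_rows([
  [45,-3,2,25,0,0,0],
  [45,0,0,24,0,0,0],
  [45,0,0,0,0,0,0],
  [5,0,0,0,0,0,0],
  [5,0,0,0,0,0,0],
  [5,0,0,0,0,0,0],
  [5,0,0,0,0,0,0],
  [5,0,0,0,0,0,0],
  [5,0,0,0,0,0,0],
])

```text
time_s: 12.95
tool_pos: [0.4023, 0.2335, 0.0678]
orientation: [0.0, 0.991, 0.132, 0.002]
force: [-0.1, -3.2, 5.4]
grip_width: 0.0135
grip_force: 41.2
```

>>> send_rows([
  [5,0,0,0,0,0,-8],
  [5,0,0,0,0,0,-8],
  [5,0,0,0,0,0,-8],
  [5,0,0,0,0,0,-8],
  [5,0,0,0,0,0,-8],
  [5,0,0,0,0,0,-8],
  [5,0,0,0,0,0,-8],
  [5,0,0,0,0,0,-8],
  [5,0,0,0,0,0,-8],
  [5,0,0,0,0,0,0],
])

```text
time_s: 13.95
tool_pos: [0.4047, 0.2315, 0.0679]
orientation: [0.003, 0.724, 0.689, 0.001]
force: [4.3, -5.5, 6.4]
grip_width: 0.0133
grip_force: 41.3
```

>>> send_rows([
  [5,0,0,0,0,0,-8],
  [5,0,0,0,0,0,-8],
  [5,0,0,0,0,0,-8],
  [5,0,0,0,0,0,-8],
  [5,0,0,0,0,0,-8],
  [5,0,0,0,0,0,-8],
  [5,0,0,0,0,0,-8],
  [5,0,0,0,0,0,-8],
  [5,0,0,0,0,0,-8],
  [5,0,0,0,0,0,-8],
  [5,0,0,0,0,0,0],
])

```text
time_s: 15.05
tool_pos: [0.4075, 0.2335, 0.068]
orientation: [0.005, 0.112, 0.994, 0.002]
force: [10.3, -1.8, -0.8]
grip_width: 0.0132
grip_force: 40.3
```

```bash
python3 -c "
from h import *
s=st();print(s['torque'])"
```

```text
t 15.05 tcp [0.4075 0.2335 0.068 ] F [10.3 -1.8 -0.8] w 0.0132 gf 40.3
[[-0.975, 0.223, 0.011], [0.223, 0.975, 0.003], [-0.01, 0.005, -1.0]] [ 0.27  0.55 -1.1   1.93  0.59  1.01  0.26]
[-0.36800592 -1.88094566  0.08588574]
```

>>> send_rows([
  [5,-3,0,0,0,0,-5],
  [5,0,0,0,0,0,-5],
  [5,0,0,0,0,0,-4],
  [5,0,0,0,0,0,-4],
  [5,0,0,0,0,0,0],
])

```text
time_s: 15.55
tool_pos: [0.4077, 0.2342, 0.068]
orientation: [0.003, -0.041, 0.999, 0.002]
force: [6.8, 0.9, 3.4]
grip_width: 0.0138
grip_force: 73.3
```

```bash
python3 -c "
from h import *
s=st();print(s['torque'])"
```

```text
t 15.55 tcp [0.4077 0.2342 0.068 ] F [6.8 0.9 3.4] w 0.0138 gf 73.3
[[-0.997, -0.081, 0.005], [-0.081, 0.997, 0.005], [-0.005, 0.004, -1.0]] [ 0.31  0.6  -1.16  1.92  0.64  1.05  0.52]
[ 0.12598899 -1.06801551 -1.95466826]
```

The dial is at its stop: the yaw torque jumped to 1.95 N m. I'll release, back off, and locate the brush handle and the neighbouring look-alikes.

>>> send_rows([
  [45,0,0,0,0,0,4],
  [45,0,0,0,0,0,0],
  [45,0,0,0,0,0,0],
  [45,0,0,-25,0,0,0],
  [45,0,0,-35,0,0,0],
  [45,0,0,-40,0,0,0],
  [45,0,0,-40,0,0,0],
  [45,0,0,-20,0,0,0],
])

```text
time_s: 16.35
tool_pos: [0.4039, 0.2347, 0.2294]
orientation: [0.002, -0.012, 1.0, 0.001]
force: [1.1, -0.3, -0.1]
grip_width: 0.0449
grip_force: 0.0
```

```bash
cat > f.py <<'E'
from h import *
st()
a=manip.get_image("scene");b=manip.get_image("top")
A=a["pixels"][140:250,215:315,::-1];B=b["pixels"][150:325,100:370,::-1]
A=cv2.resize(A,None,fx=3.4,fy=3.4,interpolation=3);B=cv2.resize(B,None,fx=1.6,fy=1.6,interpolation=3)
C=np.zeros((A.shape[0],A.shape[1]+B.shape[1],3),np.uint8);C[:,:A.shape[1]]=A;C[:B.shape[0],A.shape[1]:]=B
cv2.imwrite("pics/f1.png",C)
cv2.imwrite("pics/f2.png",cv2.resize(b["pixels"][155:245,260:370,::-1],None,fx=5,fy=5,interpolation=3))
# brown handle masks
for p,(r0,r1,c0,c1) in((a,(170,245,255,285)),(b,(170,215,262,300))):
    h=cv2.cvtColor(p["pixels"],cv2.COLOR_RGB2HSV)[r0:r1,c0:c1]
    m=(h[...,0]<16)&(h[...,1]>130)&(h[...,2]>40)
    for r in range(r1-r0):
        c=np.where(m[r])[0]
        if len(c)>1 and r%2==0: print(r+r0,c.min()+c0,c.max()+c0,end=" | ")
    print()
E
python3 f.py
```

```text
t 16.35 tcp [0.4039 0.2347 0.2294] F [ 1.1 -0.3 -0.1] w 0.0449 gf 0.0
[[-1.0, -0.023, 0.004], [-0.023, 1.0, 0.002], [-0.004, 0.002, -1.0]] [ 0.41  0.35 -1.23  1.7   0.34  1.33  0.71]
180 265 271 | 182 265 272 | 184 265 272 | 186 265 272 | 188 265 272 | 190 265 272 | 192 265 272 | 194 265 272 | 196 265 272 | 198 266 272 | 200 266 272 | 202 266 272 | 204 266 272 | 206 266 272 | 208 267 271 | 
182 277 280 | 184 275 282 | 186 275 282 | 188 275 282 | 190 275 282 | 192 275 281 | 194 275 281 | 196 277 279 |
```

View pics/f1.png

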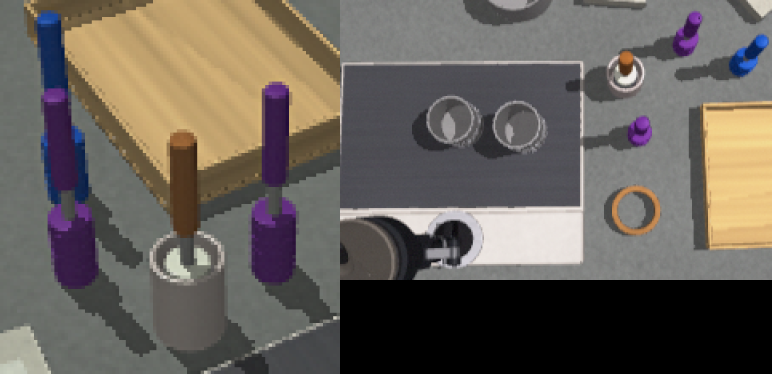

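View pics/f2.png

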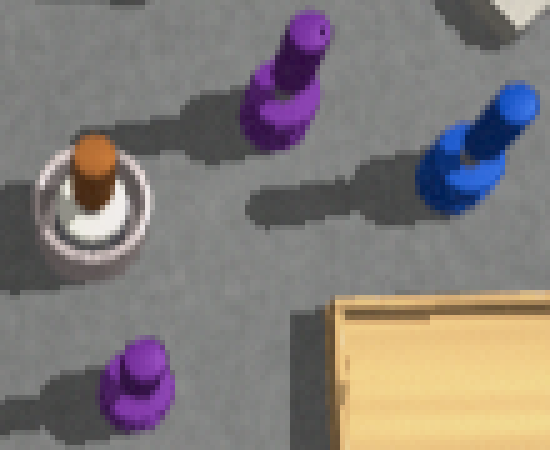

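```bash
cat > g.py <<'E'
from h import *
a=manip.get_image("scene");b=manip.get_image("top")
f=lambda u,v:[155+v/5-.5,260+u/5-.5]
print("brush top",at(b,f(95,154),.175),tri(a,[180.5,268.3],b,f(95,154)))
print("handle low",at(b,f(93,200),.095))
print("pot rim",at(b,f(95,206),.07), "pot", at(b,[202,279],0))
print("near purple top",tri(a,[166.6,296],b,f(147,357)))
print("far purple top",at(b,f(310,30),.17),"blue top",at(b,f(520,102),.17))
E
python3 g.py
```

```text
brush top [0.62612923 0.00831235 0.175     ] (array([0.62537587, 0.00869528, 0.17590629]), np.float64(0.001355155192665161))
handle low [0.62208397 0.00841202 0.095     ]
pot rim [0.62382133 0.00732304 0.07      ] pot [0.62115551 0.0055216  0.        ]
near purple top (array([ 0.54710193, -0.01063062,  0.16911543]), np.float64(0.002009706144737016))
far purple top [ 0.67612816 -0.07620579  0.17      ] blue top [ 0.64710982 -0.15783728  0.17      ]
```

>>> send_rows([
  [45,0,0,0,0,0,8.5],
  [45,0,0,0,0,0,8.5],
  [45,0,0,0,0,0,8.5],
  [45,0,0,0,0,0,8.5],
  [45,0,0,0,0,0,8.5],
  [45,0,0,0,0,0,8.5],
  [45,0,0,0,0,0,8.5],
  [45,0,0,0,0,0,8.5],
  [45,0,0,0,0,0,8.5],
  [45,0,0,0,0,0,8.5],
  [45,0,0,0,0,0,4],
  [45,0,0,0,0,0,0],
])

```text
time_s: 17.75
tool_pos: [0.4025, 0.2322, 0.2243]
orientation: [-0.001, 0.693, 0.721, -0.002]
force: [-0.1, 0.5, 0.2]
grip_width: 0.0449
grip_force: 0.0
```

```bash
python3 -c "
from h import *
st()"
```

```text
t 17.75 tcp [0.4025 0.2322 0.2243] F [-0.1  0.5  0.2] w 0.0449 gf 0.0
[[-0.039, 0.999, -0.004], [0.999, 0.039, -0.002], [-0.002, -0.004, -1.0]] [ 0.19  0.24 -0.89  1.71  0.19  1.28 -0.7 ]
```

>>> send_rows([
  [45,0,0,0,0,0,2.2],
  [45,-28,28,0,0,0,0],
  [45,-28,28,0,0,0,0],
  [45,-28,28,0,0,0,0],
  [45,-28,28,0,0,0,0],
  [45,-28,28,0,0,0,0],
  [45,-28,28,0,0,0,0],
  [45,-28,27,0,0,0,0],
  [45,-28,27,0,0,0,0],
  [45,0,0,0,0,0,0],
  [45,0,0,0,0,0,0],
])

```text
time_s: 18.85
tool_pos: [0.6252, 0.0079, 0.2238]
orientation: [-0.002, 0.707, 0.707, -0.001]
force: [0.5, 0.1, -0.0]
grip_width: 0.0455
grip_force: 0.0
```

```bash
python3 -c "
from h import *
st()"
```

```text
t 18.85 tcp [0.6252 0.0079 0.2238] F [ 0.5  0.1 -0. ] w 0.0455 gf 0.0
[[0.001, 1.0, -0.004], [1.0, -0.001, 0.001], [0.001, -0.004, -1.0]] [ 0.39  0.57 -0.71  1.27  0.36  1.43 -0.29]
```

>>> send_rows([
  [45,0,0,35,0,0,0],
  [45,0,0,35,0,0,0],
  [45,0,0,28,0,0,0],
  [45,0,0,0,0,0,0],
  [8,0,0,0,0,0,0],
  [8,0,0,0,0,0,0],
  [8,0,0,0,0,0,0],
  [8,0,0,0,0,0,0],
  [8,0,0,0,0,0,0],
], squeeze=50)

```text
time_s: 19.75
tool_pos: [0.6268, 0.0096, 0.1304]
orientation: [0.001, 0.707, 0.707, 0.001]
force: [-0.1, 0.6, 6.0]
grip_width: 0.0169
grip_force: 49.3
```

>>> send_rows([
  [8,0,0,-15,0,0,0],
  [8,0,0,-30,0,0,0],
  [8,0,0,-30,0,0,0],
  [8,0,0,-35,0,0,0],
  [8,0,0,-35,0,0,0],
  [8,0,0,0,0,0,0],
])

```text
time_s: 20.35
tool_pos: [0.6283, 0.0099, 0.2801]
orientation: [0.003, 0.707, 0.707, 0.004]
force: [1.0, -0.1, -0.1]
grip_width: 0.0169
grip_force: 49.1
```

```bash
cat > k.py <<'E'
from h import *
st()
a=manip.get_image("scene");b=manip.get_image("top")
save(a,"k1s")
cv2.imwrite("pics/k1.png",np.hstack([a["pixels"][100:320,180:460,::-1],b["pixels"][100:320,90:370,::-1]]))
for nm,p in(("s",a),("t",b)):
  for n in("tin_mid","tin_short"):
    for m in manip.masks_of(p,n)[:2]:
      r,c=np.where(m["mask"]); print(n,nm,round(m["confidence"],2),"rows",r.min(),r.max(),"cols",c.min(),c.max(),len(r))
  print("tip",nm,[(np.round(x["point"]).tolist(),round(x["confidence"],2)) for x in manip.mark_of(p,"brush_tip")[:4]])
E
python3 k.py
```

```text
t 20.35 tcp [0.6283 0.0099 0.2801] F [ 1.  -0.1 -0.1] w 0.0169 gf 49.1
[[0.001, 1.0, 0.011], [1.0, -0.001, 0.001], [0.001, 0.011, -1.0]] [ 0.38  0.54 -0.72  1.17  0.35  1.54 -0.28]
tin_mid s 0.72 rows 220 268 cols 315 346 1235
tin_short s 0.95 rows 255 298 cols 334 366 1160
tip s [([192.0, 270.0], 0.98), ([217.0, 295.0], 0.85), ([197.0, 235.0], 0.83), ([217.0, 236.0], 0.7)]
tin_mid t 0.89 rows 213 244 cols 196 228 799
tin_short t 0.57 rows 210 240 cols 154 190 860
tip t []
```

View pics/k1.png

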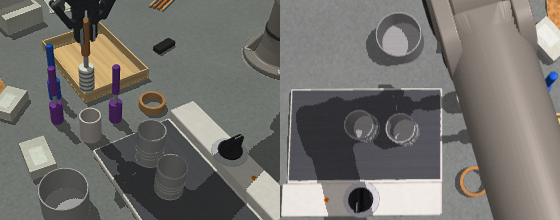

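The brush is held, with its tip at scene (192,270), and both tins are where they were. Next I'll compute the tip offset from the TCP.

```bash
python3 -c "
from h import *
a=manip.get_image('scene')
m=[x for x in manip.mark_of(a,'brush_tip') if abs(x['point'][1]-270)<6][0]
for z in(.145,.155,.165): print(at(a,m['point'],z))
print(proj(a,[.6283,.0099,.155]),m['point'])
k=manip.masks_of(a,'brush')
for x in k[:4]:
  r,c=np.where(x['mask']); print(x['confidence'],r.min(),r.max(),[ (i,round(c[r==i].mean(),1),np.ptp(c[r==i])) for i in range(r.min(),r.max()+1,8)])
"
```

```text
[0.6173189  0.01222484 0.145     ]
[0.62217641 0.02209442 0.155     ]
[0.62703392 0.03196401 0.165     ]
[188.58546281 267.34333701] [191.0, 272.5]
0.82 165 222 [(165, np.float64(295.5), np.int64(3)), (173, np.float64(296.0), np.int64(6)), (181, np.float64(295.5), np.int64(7)), (189, np.float64(295.5), np.int64(7)), (197, np.float64(295.5), np.int64(5)), (205, np.float64(295.0), np.int64(12)), (213, np.float64(295.0), np.int64(12)), (221, np.float64(294.5), np.int64(9))]
0.82 166 224 [(166, np.float64(231.0), np.int64(4)), (174, np.float64(232.0), np.int64(8)), (182, np.float64(232.5), np.int64(9)), (190, np.float64(233.5), np.int64(9)), (198, np.float64(234.5), np.int64(5)), (206, np.float64(235.5), np.int64(13)), (214, np.float64(235.5), np.int64(13)), (222, np.float64(236.0), np.int64(10))]<string>:9: RuntimeWarning: Mean of empty slice.
  ret = ret.dtype.type(ret / rcount)
Traceback (most recent call last):
ValueError: zero-size array to reduction operation maximum which has no identity
```

>>> send_rows([
  [8,23,-12,0,0,0,0],
  [8,23,-12,0,0,0,0],
  [8,23,-12,0,0,0,0],
  [8,23,-12,0,0,0,0],
  [8,23,-12,0,0,0,0],
  [8,23,-13,0,0,0,0],
  [8,0,0,10,0,0,0],
  [8,0,0,5,0,0,0],
  [8,0,0,0,0,0,0],
])

```text
time_s: 21.8
tool_pos: [0.5528, 0.1449, 0.2568]
orientation: [0.0, 0.708, 0.706, -0.002]
force: [0.6, 0.7, -0.4]
grip_width: 0.0167
grip_force: 49.0
```

```bash
cat > l.py <<'E'
from h import *
import sys
st()
a=manip.get_image("scene");b=manip.get_image("top")
r0,r1,c0,c1=[int(v) for v in sys.argv[2:6]]
A=cv2.resize(a["pixels"][r0:r1,c0:c1,::-1],None,fx=4,fy=4,interpolation=3)
cv2.imwrite(f"pics/{sys.argv[1]}.png",A)
E
python3 l.py l1 165 310 280 420
```

```text
t 21.8 tcp [0.5528 0.1449 0.2568] F [ 0.6  0.7 -0.4] w 0.0167 gf 49.0
[[0.002, 1.0, -0.002], [1.0, -0.002, -0.002], [-0.002, -0.002, -1.0]] [ 0.23  0.44 -0.77  1.38  0.31  1.44 -0.53]
```

View pics/l1.png

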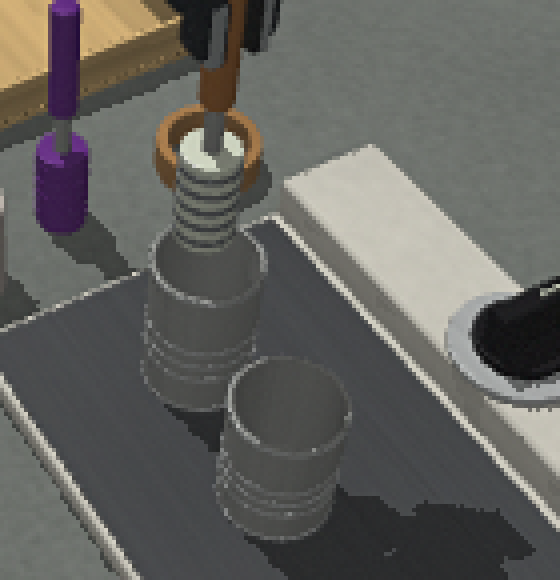

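```bash
python3 -c "
from h import *
a=manip.get_image('scene')
for u,v in((206,238),(207,241)): print(at(a,[165+v/4-.5,280+u/4-.5],.1316))
print(at(a,[165+105/4-.5,280+219/4-.5],.2216))
"
```

```text
[0.55274661 0.14524003 0.1316    ]
[0.55345143 0.14723039 0.1316    ]
[0.55241813 0.14371049 0.2216    ]
```

>>> send_rows([
  [8,1,-1,20,0,0,0],
  [8,0,0,25,0,0,0],
  [8,0,0,25,0,0,0],
  [8,0,0,20,0,0,0],
  [8,0,0,8,0,0,0],
  [8,0,0,0,0,0,0],
  [8,0,0,0,0,0,0],
  [8,0,0,0,0,0,0],
  [8,0,0,0,0,0,0],
])

```text
time_s: 22.85
tool_pos: [0.5525, 0.1484, 0.1615]
orientation: [0.001, 0.707, 0.707, 0.001]
force: [0.1, 0.7, -1.1]
grip_width: 0.0164
grip_force: 49.0
```

```bash
python3 l.py m1 165 310 280 420
```

```text
t 22.85 tcp [0.5525 0.1484 0.1615] F [ 0.1  0.7 -1.1] w 0.0164 gf 49.0
[[0.0, 1.0, 0.002], [1.0, -0.0, 0.001], [0.001, 0.002, -1.0]] [ 0.22  0.5  -0.75  1.54  0.36  1.23 -0.58]
```

View pics/m1.png

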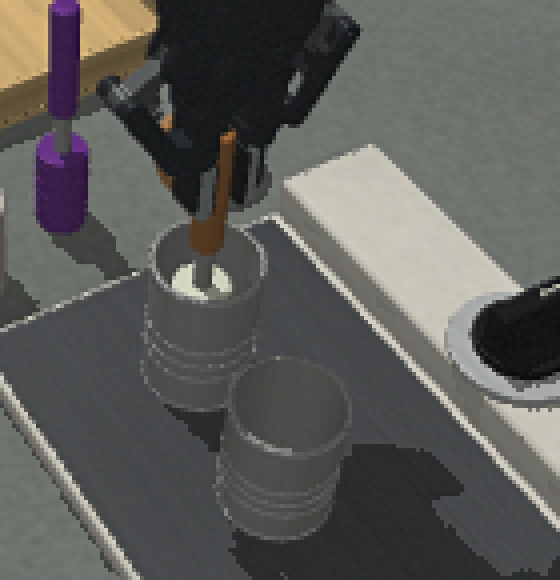

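The brush head is inside the mid tin. I'll go 4 mm deeper, then up, down to the floor again, and out.

>>> send_rows([
  [8,-1,0,4,0,0,0],
  [8,0,0,0,0,0,0],
  [8,0,0,0,0,0,0],
  [8,0,0,0,0,0,0],
  [8,0,0,-25,0,0,0],
  [8,0,0,-25,0,0,0],
  [8,0,0,-25,0,0,0],
  [8,0,0,0,0,0,0],
  [8,0,0,0,0,0,0],
  [8,0,0,25,0,0,0],
  [8,0,0,25,0,0,0],
  [8,0,0,20,0,0,0],
  [8,0,0,5,0,0,0],
  [8,0,0,0,0,0,0],
  [8,0,0,0,0,0,0],
  [8,0,0,0,0,0,0],
  [8,0,0,0,0,0,0],
])

```text
time_s: 24.65
tool_pos: [0.5518, 0.147, 0.1565]
orientation: [0.0, 0.707, 0.707, 0.0]
force: [0.1, 0.7, -0.8]
grip_width: 0.0165
grip_force: 49.2
```

>>> send_rows([
  [8,0,0,-25,0,0,0],
  [8,0,0,-30,0,0,0],
  [8,0,0,-35,0,0,0],
  [8,0,0,-25,0,0,0],
  [8,0,0,0,0,0,0],
  [8,22,3,0,0,0,0],
  [8,22,2,0,0,0,0],
  [8,22,2,0,0,0,0],
  [8,22,2,0,0,0,0],
  [8,0,0,0,0,0,0],
  [8,0,0,0,0,0,0],
])

```text
time_s: 25.75
tool_pos: [0.5601, 0.235, 0.27]
orientation: [-0.0, 0.707, 0.708, -0.001]
force: [0.2, -1.2, -1.0]
grip_width: 0.0165
grip_force: 49.1
```

```bash
cat > n.py <<'E'
from h import *
s=st();T=s["tool_pos"]
a=manip.get_image("scene");b=manip.get_image("top")
cv2.imwrite("pics/n1.png",np.hstack([cv2.resize(a["pixels"][150:310,280:400,::-1],None,fx=3.3,fy=3.3,interpolation=3),cv2.resize(b["pixels"][170:260,90:240,::-1],None,fx=2.6,fy=5.8667,interpolation=3)]))
for nm,p in(("s",a),("t",b)):
  for n in("tin_mid","tin_short"):
    for m in manip.masks_of(p,n)[:2]:
      r,c=np.where(m["mask"]); print(n,nm,round(m["confidence"],2),"rows",r.min(),r.max(),"cols",c.min(),c.max(),len(r))
E
python3 n.py
```

```text
t 25.75 tcp [0.5601 0.235  0.27  ] F [ 0.2 -1.2 -1. ] w 0.0165 gf 49.1
[[-0.001, 1.0, -0.002], [1.0, 0.001, -0.001], [-0.001, -0.002, -1.0]] [ 0.04  0.52 -0.77  1.24  0.35  1.51 -0.68]
tin_mid s 0.79 rows 219 266 cols 315 345 1204
tin_short s 0.63 rows 254 300 cols 334 367 1246
tin_short s 0.61 rows 185 256 cols 347 369 650
tin_mid t 0.82 rows 213 244 cols 195 229 853
tin_mid t 0.44 rows 188 314 cols 146 252 8684
tin_short t 0.93 rows 211 240 cols 154 189 575
```

View pics/n1.png

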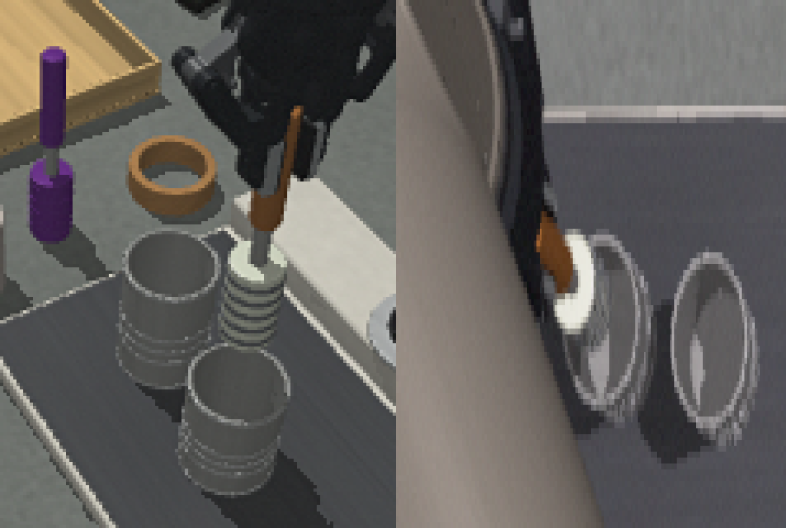

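Both tins are unmoved and the brush is centred over the short tin. I'll lower, lift and lower again.

>>> send_rows([
  [8,0,1,25,0,0,0],
  [8,0,0,30,0,0,0],
  [8,0,0,30,0,0,0],
  [8,0,0,20,0,0,0],
  [8,0,0,8,0,0,0],
  [8,0,0,0,0,0,0],
  [8,0,0,0,0,0,0],
  [8,0,0,0,0,0,0],
  [8,0,0,0,0,0,0],
])

```text
time_s: 26.95
tool_pos: [0.5624, 0.2356, 0.1597]
orientation: [0.0, 0.707, 0.707, 0.001]
force: [-0.5, -0.3, -1.1]
grip_width: 0.0169
grip_force: 49.1
```

```bash
python3 l.py o1 165 310 280 420
```

```text
t 26.95 tcp [0.5624 0.2356 0.1597] F [-0.5 -0.3 -1.1] w 0.0169 gf 49.1
[[0.0, 1.0, 0.002], [1.0, -0.0, 0.001], [0.001, 0.002, -1.0]] [ 0.05  0.58 -0.74  1.43  0.4   1.28 -0.72]
```

View pics/o1.png

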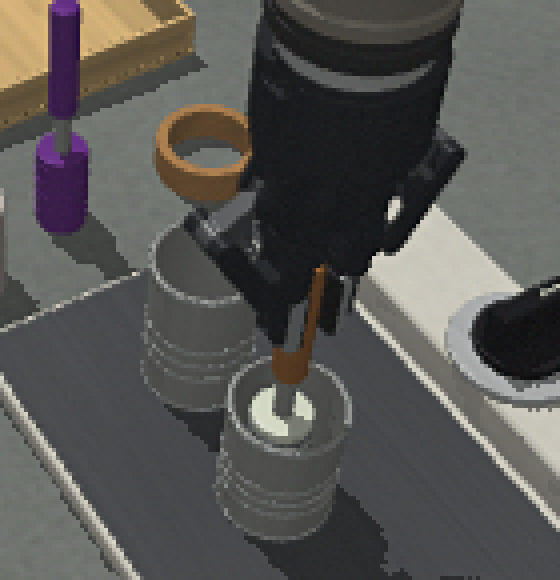

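>>> send_rows([
  [8,0,-1,4,0,0,0],
  [8,0,0,0,0,0,0],
  [8,0,0,0,0,0,0],
  [8,0,0,0,0,0,0],
  [8,0,0,-25,0,0,0],
  [8,0,0,-25,0,0,0],
  [8,0,0,-25,0,0,0],
  [8,0,0,0,0,0,0],
  [8,0,0,0,0,0,0],
  [8,0,0,25,0,0,0],
  [8,0,0,25,0,0,0],
  [8,0,0,20,0,0,0],
  [8,0,0,5,0,0,0],
  [8,0,0,0,0,0,0],
  [8,0,0,0,0,0,0],
  [8,0,0,0,0,0,0],
  [8,0,0,0,0,0,0],
])

```text
time_s: 28.75
tool_pos: [0.5606, 0.2347, 0.1538]
orientation: [-0.0, 0.707, 0.707, -0.0]
force: [-0.0, -0.2, -1.9]
grip_width: 0.0169
grip_force: 49.1
```

>>> send_rows([
  [8,0,0,-25,0,0,0],
  [8,0,0,-35,0,0,0],
  [8,0,0,-35,0,0,0],
  [8,0,0,-30,0,0,0],
  [8,0,0,0,0,0,0],
  [8,-23,6,0,0,0,0],
  [8,-23,6,0,0,0,0],
  [8,-23,6,0,0,0,0],
  [8,-23,6,0,0,0,0],
  [8,-23,6,0,0,0,0],
  [8,-23,6,0,0,0,0],
  [8,-23,6,0,0,0,0],
  [8,-23,6,0,0,0,0],
  [8,-23,6,0,0,0,0],
  [8,-21,6,0,0,0,0],
  [8,0,0,0,0,0,0],
  [8,0,0,0,0,0,0],
])

```text
time_s: 30.45
tool_pos: [0.6202, 0.0069, 0.2782]
orientation: [-0.001, 0.707, 0.707, -0.0]
force: [-0.6, 0.6, -0.5]
grip_width: 0.0167
grip_force: 49.2
```

```bash
cat > q.py <<'E'
from h import *
s=st();T=s["tool_pos"]
a=manip.get_image("scene")
tz=T[2]-.125
m=[x for x in manip.mark_of(a,'brush_tip')]
e=proj(a,[T[0],T[1],tz]);print("expected px",e)
for x in m:
  if np.linalg.norm(x["point"]-e)<15: print(x["confidence"],x["point"],at(a,x["point"],tz))
# head bright pixels around expected
h=a["pixels"][int(e[0])-60:int(e[0])+12,int(e[1])-25:int(e[1])+25].astype(int)
hs=cv2.cvtColor(h.astype(np.uint8),cv2.COLOR_RGB2HSV)
br=(hs[...,0]<16)&(hs[...,1]>130)&(hs[...,2]>40)
r,c=np.where(br);print("handle rows",[(i+int(e[0])-60,round(c[r==i].mean()+int(e[1])-25,1)) for i in range(0,72,6) if (r==i).sum()>2])
k=(hs[...,1]<45)&(hs[...,2]>165)
r,c=np.where(k);print("white rows",[(i+int(e[0])-60,c[r==i].min()+int(e[1])-25,c[r==i].max()+int(e[1])-25) for i in range(0,72,4) if (r==i).sum()>2])
save(a,"q1")
E
python3 q.py
```

```text
t 30.45 tcp [0.6202 0.0069 0.2782] F [-0.6  0.6 -0.5] w 0.0167 gf 49.2
[[0.001, 1.0, -0.002], [1.0, -0.001, 0.001], [0.001, -0.002, -1.0]] [ 0.39  0.54 -0.73  1.18  0.35  1.54 -0.28]
expected px [187.1719718  270.07252844]
0.7 [187.5, 270.8] [0.61935368 0.00863583 0.1532452 ]
handle rows [(127, np.float64(269.0)), (133, np.float64(269.0)), (139, np.float64(269.5)), (145, np.float64(268.0)), (151, np.float64(268.0))]
white rows [(163, np.int64(262), np.int64(275)), (167, np.int64(262), np.int64(269))]
```

>>> send_rows([
  [8,0,2,25,0,0,0],
  [8,0,0,30,0,0,0],
  [8,0,0,20,0,0,0],
  [8,0,0,10,0,0,0],
  [8,0,0,10,0,0,0],
  [8,0,0,0,0,0,0],
  [8,0,0,0,0,0,0],
])

```text
time_s: 31.25
tool_pos: [0.6232, 0.0075, 0.1852]
orientation: [0.0, 0.707, 0.707, 0.001]
force: [0.2, -0.3, -1.3]
grip_width: 0.0166
grip_force: 49.1
```

```bash
python3 q.py
```

```text
t 31.25 tcp [0.6232 0.0075 0.1852] F [ 0.2 -0.3 -1.3] w 0.0166 gf 49.1
[[-0.0, 1.0, 0.002], [1.0, 0.0, 0.0], [0.0, 0.002, -1.0]] [ 0.4   0.58 -0.71  1.35  0.38  1.34 -0.31]
expected px [217.74551085 270.22375357]
0.72 [219.6, 271.1] [0.6241263  0.01374189 0.06019698]
handle rows [(157, np.float64(269.0)), (163, np.float64(269.0)), (169, np.float64(269.5)), (175, np.float64(269.5)), (181, np.float64(268.5)), (187, np.float64(268.5))]
white rows [(197, np.int64(262), np.int64(275)), (201, np.int64(264), np.int64(269)), (221, np.int64(262), np.int64(264))]
```

>>> send_rows([
  [8,0,0,15,0,0,0],
  [8,0,0,15,0,0,0],
  [8,0,0,12,0,0,0],
  [8,0,0,6,0,0,0],
  [8,0,0,4,0,0,0],
  [8,0,0,0,0,0,0],
  [8,0,0,0,0,0,0],
])

```text
time_s: 32.05
tool_pos: [0.623, 0.0071, 0.1327]
orientation: [0.0, 0.707, 0.707, 0.0]
force: [-0.4, 0.2, -1.5]
grip_width: 0.017
grip_force: 49.2
```

```bash
python3 q.py
```

```text
t 32.05 tcp [0.623  0.0071 0.1327] F [-0.4  0.2 -1.5] w 0.017 gf 49.2
[[0.0, 1.0, 0.001], [1.0, -0.0, 0.0], [0.0, 0.001, -1.0]] [ 0.4   0.62 -0.7   1.42  0.41  1.24 -0.34]
expected px [232.78951107 270.83615845]
handle rows [(178, np.float64(270.0)), (184, np.float64(270.0)), (190, np.float64(270.5)), (196, np.float64(270.5)), (202, np.float64(268.5))]
white rows [(208, np.int64(266), np.int64(274)), (212, np.int64(260), np.int64(279)), (216, np.int64(259), np.int64(280))]
```

>>> send_rows([
  [8,0,0,2,0,0,0],
  [8,0,0,0,0,0,0],
  [25,0,0,0,0,0,0],
  [45,0,0,0,0,0,0],
  [45,0,0,0,0,0,0],
  [45,0,0,0,0,0,0],
  [45,0,0,-20,0,0,0],
  [45,0,0,-35,0,0,0],
  [45,0,0,-35,0,0,0],
  [45,0,0,-35,0,0,0],
  [85,0,0,0,0,0,0],
  [85,35,-18,0,0,0,0],
  [85,35,-18,0,0,0,0],
  [85,0,0,0,0,0,0],
])

```text
time_s: 33.55
tool_pos: [0.5831, 0.0855, 0.2561]
orientation: [-0.002, 0.703, 0.711, 0.001]
force: [0.7, 2.1, 0.2]
grip_width: 0.0852
grip_force: 0.0
```

```bash
cat > r.py <<'E'
from h import *
s=st()
a=manip.get_image("scene");b=manip.get_image("top")
h=cv2.cvtColor(a["pixels"],cv2.COLOR_RGB2HSV)[165:245,255:290]
m=(h[...,0]<16)&(h[...,1]>130)&(h[...,2]>40);r,c=np.where(m)
print("brush handle rows",[(i+165,round(c[r==i].mean()+255,1)) for i in range(0,80,6) if (r==i).sum()>2])
for nm,p in(("s",a),("t",b)):
  for n in("tin_mid","tin_short"):
    for m in manip.masks_of(p,n)[:2]:
      r,c=np.where(m["mask"]); print(n,nm,round(m["confidence"],2),"rows",r.min(),r.max(),"cols",c.min(),c.max(),len(r))
E
python3 r.py
```

```text
t 33.55 tcp [0.5831 0.0855 0.2561] F [0.7 2.1 0.2] w 0.0852 gf 0.0
[[-0.012, 1.0, -0.001], [1.0, 0.012, 0.005], [0.005, -0.001, -1.0]] [ 0.32  0.48 -0.76  1.33  0.32  1.46 -0.41]
brush handle rows [(183, np.float64(268.0)), (189, np.float64(268.0)), (195, np.float64(268.5)), (201, np.float64(268.5)), (207, np.float64(269.0))]
tin_mid s 0.71 rows 219 268 cols 315 346 1272
tin_mid s 0.7 rows 177 221 cols 263 276 381
tin_short s 0.94 rows 254 299 cols 334 367 1247
tin_mid t 0.66 rows 287 312 cols 158 182 503
tin_mid t 0.32 rows 116 162 cols 336 381 1152
tin_short t 0.66 rows 210 240 cols 154 189 836
tin_short t 0.22 rows 123 153 cols 254 293 991
```

The brush stands in its pot as it did at the start, and the tins are unmoved. Next is the mid tin.

>>> send_rows([
  [85,0,0,0,0,0,0.7],
  [85,31,-16,0,0,0,0],
  [85,31,-16,0,0,0,0],
  [85,0,0,30,0,0,0],
  [85,0,0,40,0,0,0],
  [85,0,0,40,0,0,0],
  [85,0,0,10,0,0,0],
  [85,0,0,0,0,0,0],
  [85,0,0,0,0,0,0],
], squeeze=30)

```text
time_s: 34.75
tool_pos: [0.5569, 0.1399, 0.1371]
orientation: [0.001, 0.712, 0.702, 0.001]
force: [0.4, 0.1, -0.0]
grip_width: 0.0852
grip_force: 0.0
```

>>> send_rows([
  [85,7,-6,0,0,0,0],
  [85,0,0,0,0,0,0],
  [85,0,0,25,0,0,0],
  [85,0,0,30,0,0,0],
  [85,0,0,15,0,0,0],
  [85,0,0,0,0,0,0],
])

```text
time_s: 35.35
tool_pos: [0.548, 0.1459, 0.0636]
orientation: [-0.001, 0.711, 0.703, -0.002]
force: [0.3, -0.9, 0.1]
grip_width: 0.085
grip_force: 0.0
```

>>> send_rows([
  [50,0,0,0,0,0,0],
  [50,0,0,0,0,0,0],
  [50,0,0,0,0,0,0],
  [50,0,0,0,0,0,0],
  [50,0,0,0,0,0,0],
  [50,0,0,0,0,0,0],
])

```text
time_s: 35.95
tool_pos: [0.5509, 0.1473, 0.0672]
orientation: [0.001, 0.711, 0.703, 0.002]
force: [-0.7, -0.9, 6.3]
grip_width: 0.0602
grip_force: 33.0
```

>>> send_rows([
  [50,0,0,-20,0,0,0],
  [50,0,0,-30,0,0,0],
  [50,0,0,-35,0,0,0],
  [50,0,0,-35,0,0,0],
  [50,-18,-25,0,0,0,0],
  [50,-18,-25,0,0,0,0],
  [50,-18,-25,0,0,0,0],
  [50,-18,-25,0,0,0,0],
  [50,0,0,0,0,0,0],
])

```text
time_s: 36.85
tool_pos: [0.4449, 0.0723, 0.1844]
orientation: [0.0, 0.713, 0.702, -0.003]
force: [0.4, -0.4, -1.1]
grip_width: 0.0597
grip_force: 33.1
```

>>> send_rows([
  [50,-25,0,0,0,0,0],
  [50,-25,0,0,0,0,0],
  [50,-25,0,0,0,0,0],
  [50,-25,0,0,0,0,0],
  [50,-25,0,0,0,0,0],
  [50,-25,0,0,0,0,0],
  [50,-25,0,0,0,0,0],
  [50,-25,0,0,0,0,0],
  [50,-25,0,0,0,0,0],
  [50,-25,0,0,0,0,0],
  [50,-25,0,0,0,0,0],
  [50,-25,0,0,0,0,0],
  [50,-25,10,0,0,0,0],
  [50,-25,10,0,0,0,0],
  [50,-25,10,0,0,0,0],
  [50,0,10,0,0,0,0],
  [50,0,0,0,0,0,0],
])

```text
time_s: 38.55
tool_pos: [0.4856, -0.299, 0.1848]
orientation: [-0.0, 0.711, 0.703, 0.001]
force: [-0.1, 1.3, -2.3]
grip_width: 0.06
grip_force: 33.1
```

```bash
python3 r.py
```

```text
t 38.55 tcp [ 0.4856 -0.299   0.1848] F [-0.1  1.3 -2.3] w 0.06 gf 33.1
[[0.012, 1.0, 0.001], [1.0, -0.012, 0.002], [0.002, 0.001, -1.0]] [ 0.94  0.44 -0.59  1.51  0.25  1.26  0.31]
brush handle rows [(183, np.float64(268.0)), (189, np.float64(268.0)), (195, np.float64(268.5)), (201, np.float64(268.5)), (207, np.float64(269.0))]
tin_mid s 0.94 rows 74 115 cols 252 273 808
tin_mid s 0.5 rows 268 328 cols 218 269 2582
tin_short s 0.91 rows 255 299 cols 335 365 1159
tin_mid t 0.96 rows 242 272 cols 420 448 723
tin_short t 0.56 rows 210 240 cols 154 189 876
```

>>> send_rows([
  [50,0,3,30,0,0,0],
  [50,0,2,35,0,0,0],
  [50,0,0,35,0,0,0],
  [50,0,0,20,0,0,0],
  [50,0,0,10,0,0,0],
  [50,0,0,5,0,0,0],
  [50,0,0,0,0,0,0],
  [50,0,0,0,0,0,0],
])

```text
time_s: 39.65
tool_pos: [0.4901, -0.3003, 0.0517]
orientation: [0.001, 0.711, 0.703, 0.0]
force: [-0.5, -0.2, -0.8]
grip_width: 0.0602
grip_force: 33.1
```

>>> send_rows([
  [50,0,0,3,0,0,0],
  [50,0,0,0,0,0,0],
  [50,0,0,2,0,0,0],
  [50,0,0,0,0,0,0],
  [50,0,0,0,0,0,0],
])

```text
time_s: 40.15
tool_pos: [0.4895, -0.3003, 0.0472]
orientation: [0.001, 0.712, 0.703, -0.0]
force: [-2.0, 1.6, 7.5]
grip_width: 0.06
grip_force: 33.6
```

Contact with the tray floor (7.5 N). I'll release, rise and go back for the short tin.

>>> send_rows([
  [65,0,0,-1,0,0,0],
  [75,0,0,0,0,0,0],
  [85,0,0,0,0,0,0],
  [85,0,0,0,0,0,0],
  [85,0,0,0,0,0,0],
  [85,0,0,-25,0,0,0],
  [85,0,0,-35,0,0,0],
  [85,0,0,-40,0,0,0],
  [85,0,0,-40,0,0,0],
  [85,30,-10,0,0,0,0],
  [85,30,-10,0,0,0,0],
  [85,30,-10,0,0,0,0],
  [85,30,-10,0,0,0,0],
  [85,0,0,0,0,0,0],
])

```text
time_s: 41.55
tool_pos: [0.4497, -0.1737, 0.1865]
orientation: [-0.001, 0.709, 0.706, 0.0]
force: [1.1, -0.3, -0.4]
grip_width: 0.0849
grip_force: 0.0
```

>>> send_rows([
  [85,30,0,0,0,0,0],
  [85,30,0,0,0,0,0],
  [85,30,0,0,0,0,0],
  [85,30,0,0,0,0,0],
  [85,30,0,0,0,0,0],
  [85,30,0,0,0,0,0],
  [85,30,0,0,0,0,0],
  [85,30,0,0,0,0,0],
  [85,30,0,0,0,0,0],
  [85,30,25,0,0,0,0],
  [85,30,25,0,0,0,0],
  [85,30,25,0,0,0,0],
  [85,30,25,0,0,0,0],
  [85,25,11,0,0,0,0],
  [85,0,0,0,0,0,0],
  [85,0,0,0,0,0,0],
])

```text
time_s: 43.15
tool_pos: [0.5666, 0.2343, 0.1856]
orientation: [-0.0, 0.711, 0.703, -0.001]
force: [0.3, 0.4, 0.1]
grip_width: 0.085
grip_force: 0.0
```

```bash
python3 r.py
```

```text
t 43.15 tcp [0.5666 0.2343 0.1856] F [0.3 0.4 0.1] w 0.085 gf 0.0
[[0.012, 1.0, -0.001], [1.0, -0.012, -0.001], [-0.001, -0.001, -1.0]] [ 0.06  0.58 -0.76  1.38  0.4   1.34 -0.72]
brush handle rows [(183, np.float64(268.0)), (189, np.float64(268.5)), (195, np.float64(268.5)), (201, np.float64(268.5)), (207, np.float64(269.0))]
tin_mid s 0.62 rows 119 156 cols 252 273 743
tin_short s 0.78 rows 254 299 cols 333 368 1309
tin_mid t 0.72 rows 122 153 cols 252 292 1177
tin_short t 0.67 rows 209 240 cols 159 189 580
```

>>> send_rows([
  [85,1,-5,25,0,0,0],
  [85,0,0,25,0,0,0],
  [85,0,0,0,0,0,0],
  [85,0,0,25,0,0,0],
  [85,0,0,30,0,0,0],
  [85,0,0,17,0,0,0],
  [85,0,0,0,0,0,0],
  [50,0,0,0,0,0,0],
  [50,0,0,0,0,0,0],
  [50,0,0,0,0,0,0],
  [50,0,0,0,0,0,0],
  [50,0,0,0,0,0,0],
  [50,0,0,0,0,0,0],
])

```text
time_s: 44.75
tool_pos: [0.5632, 0.2364, 0.0668]
orientation: [0.001, 0.711, 0.703, 0.002]
force: [-0.4, -0.4, 6.4]
grip_width: 0.0596
grip_force: 32.9
```

>>> send_rows([
  [50,0,0,-20,0,0,0],
  [50,0,0,-30,0,0,0],
  [50,0,0,-35,0,0,0],
  [50,0,0,-35,0,0,0],
  [50,-28,-19,0,0,0,0],
  [50,-28,-19,0,0,0,0],
  [50,-28,-19,0,0,0,0],
  [50,-28,-19,0,0,0,0],
  [50,-28,-19,0,0,0,0],
  [50,-28,-19,0,0,0,0],
  [50,0,0,0,0,0,0],
])

```text
time_s: 45.85
tool_pos: [0.4431, 0.0635, 0.1837]
orientation: [0.001, 0.714, 0.7, -0.003]
force: [0.4, -0.8, -0.2]
grip_width: 0.0596
grip_force: 32.8
```

>>> send_rows([
  [50,-25,0,0,0,0,0],
  [50,-25,0,0,0,0,0],
  [50,-25,0,0,0,0,0],
  [50,-25,0,0,0,0,0],
  [50,-25,0,0,0,0,0],
  [50,-25,0,0,0,0,0],
  [50,-25,10,0,0,0,0],
  [50,-25,10,0,0,0,0],
  [50,-25,10,0,0,0,0],
  [50,-25,10,0,0,0,0],
  [50,0,0,0,0,0,0],
  [50,0,0,0,0,0,0],
])

```text
time_s: 47.05
tool_pos: [0.4829, -0.1813, 0.1842]
orientation: [-0.0, 0.712, 0.703, 0.0]
force: [-0.2, -0.5, -0.5]
grip_width: 0.0592
grip_force: 32.8
```

```bash
python3 r.py
```

```text
t 47.05 tcp [ 0.4829 -0.1813  0.1842] F [-0.2 -0.5 -0.5] w 0.0592 gf 32.8
[[0.013, 1.0, 0.0], [1.0, -0.013, 0.001], [0.001, 0.0, -1.0]] [ 0.86  0.35 -0.68  1.66  0.23  1.22  0.11]
brush handle rows [(183, np.float64(268.0)), (189, np.float64(268.0)), (195, np.float64(268.5)), (201, np.float64(268.5)), (207, np.float64(269.0))]
tin_mid s 0.65 rows 119 155 cols 252 273 717
tin_short s 0.93 rows 99 135 cols 272 295 723
tin_short t 0.93 rows 244 274 cols 361 378 358
```

>>> send_rows([
  [50,0,6,30,0,0,0],
  [50,0,0,35,0,0,0],
  [50,0,0,35,0,0,0],
  [50,0,0,20,0,0,0],
  [50,0,0,10,0,0,0],
  [50,0,0,4,0,0,0],
  [50,0,0,0,0,0,0],
  [50,0,0,2,0,0,0],
  [50,0,0,2,0,0,0],
  [50,0,0,0,0,0,0],
  [50,0,0,0,0,0,0],
])

```text
time_s: 48.45
tool_pos: [0.4889, -0.182, 0.0468]
orientation: [0.001, 0.711, 0.703, 0.0]
force: [0.0, 0.1, 1.0]
grip_width: 0.0591
grip_force: 32.8
```

>>> send_rows([
  [50,0,0,1,0,0,0],
  [50,0,0,0,0,0,0],
  [65,0,0,0,0,0,0],
  [75,0,0,0,0,0,0],
  [85,0,0,0,0,0,0],
  [85,0,0,0,0,0,0],
  [85,0,0,0,0,0,0],
  [85,0,0,-25,0,0,0],
  [85,0,0,-35,0,0,0],
  [85,0,0,-40,0,0,0],
  [85,0,0,-40,0,0,0],
  [85,0,0,-20,0,0,0],
  [85,-20,-30,0,0,0,0],
  [85,-20,-30,0,0,0,0],
  [85,-20,-10,0,0,0,0],
  [85,-30,0,0,0,0,0],
  [85,-30,0,0,0,0,0],
  [85,-30,0,0,0,0,0],
  [85,0,0,0,0,0,0],
])

```text
time_s: 50.35
tool_pos: [0.4147, -0.3366, 0.2046]
orientation: [0.0, 0.714, 0.7, -0.001]
force: [-1.2, -0.3, 0.7]
grip_width: 0.0851
grip_force: 0.0
```

```bash
python3 r.py; python3 -c "
from h import *
a=manip.get_image('scene');b=manip.get_image('top')
A=a['pixels'][60:340,170:450,::-1];B=b['pixels'][110:320,140:460,::-1]
cv2.imwrite('pics/z.png',np.hstack([cv2.resize(A,(400,400)),cv2.resize(B,(400,400))]))"
```

```text
t 50.35 tcp [ 0.4147 -0.3366  0.2046] F [-1.2 -0.3  0.7] w 0.0851 gf 0.0
[[0.021, 1.0, -0.001], [1.0, -0.021, -0.002], [-0.002, -0.001, -1.0]] [ 1.11  0.36 -0.61  1.58  0.21  1.27  0.45]
brush handle rows [(183, np.float64(268.0)), (189, np.float64(268.0)), (195, np.float64(268.5)), (201, np.float64(268.5)), (207, np.float64(269.0))]
tin_mid s 0.83 rows 119 155 cols 251 273 707
tin_mid s 0.55 rows 187 219 cols 170 207 845
tin_short s 0.88 rows 144 178 cols 271 292 670
tin_mid t 0.66 rows 242 271 cols 403 441 963
tin_short t 0.91 rows 243 271 cols 350 383 797
```

View pics/z.png

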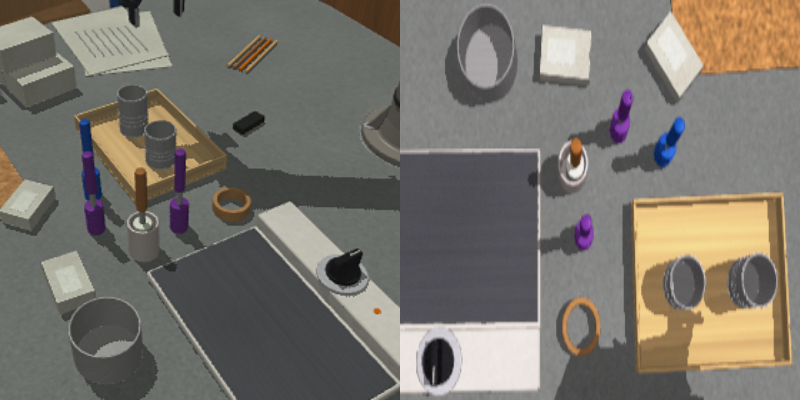

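The tins stand upright in the tray, the brush is in its pot, and the bystanders are unmoved. One numeric check of the dial bar angle before handing in.

```bash
python3 -c "
from h import *
b=manip.get_image('top');g=b['pixels'][282:316,152:190]
for ang in(-20,-10,-5,0,5,10):
  c=np.array([.403,.2375]);d=np.array([np.cos(np.radians(ang)),np.sin(np.radians(ang))]);n=np.array([-d[1],d[0]])
  print(ang,[np.round(proj(b,[*(c+s*.0245*d+t*.007*n),.084]),1).tolist() for s in(-1,1) for t in(-1,1)])
print('\n'.join(' '.join('%3d'%v for v in row) for row in g.mean(2).astype(int)[4:32,4:32]))
"
```

```text
-20 [[314.0, 165.7], [311.7, 159.3], [291.1, 174.5], [288.8, 168.1]]
-10 [[313.9, 167.9], [312.8, 161.1], [290.0, 172.6], [288.8, 165.9]]
-5 [[313.8, 169.0], [313.2, 162.1], [289.5, 171.6], [289.0, 164.8]]
0 [[313.5, 170.1], [313.6, 163.2], [289.2, 170.6], [289.3, 163.8]]
5 [[313.1, 171.1], [313.8, 164.2], [288.9, 169.6], [289.6, 162.7]]
10 [[312.7, 172.1], [314.0, 165.3], [288.8, 168.5], [290.1, 161.7]]
229 230 215 197 193 205 204 204 208 207 207 209 207 208 208 208 210 208 209 211 211 209 211 212 211 211 207 193
229 230 192 194 206 207 207 207 206 208 181 158 157 135 137 136 138 142 145 182 211 211 213 213 213 213 213 209
228 195 200 207 208 206 210 207 184 140 109  74  71  29  18  22  22  36  50 106 144 181 210 210 211 211 210 210
184 189 206 209 162 162 162 146 109  33  29  33  31  30  25  16  14  23  36  32  51 106 145 203 208 205 205 205
181 206 204 206 126 120  84  51  26  30  33  28  36  38  23  13  18  22  38  38  34  34  44 154 205 205 207 206
203 204 206 205 124  95  38  17  24  27  31  35  38  38  25  20  20  20  36  35  38  36  36  75 156 207 208 207
206 206 205 161  99 
[... 1743 characters left out ...]
  35  38  60 172 210 212 212
203 204 206 126 113  56  26  19  28  27 191  97  46  36  16  17  18  27  37  35  39  36  30 134 209 212 212 211
200 206 207 127 120 107  80  36  30  34 190  98  49  34  22  15  18  30  37  39  30  96 171 195 213 213 214 214
170 204 208 128 124 121 114  81  33  34 192  99  50  34  19  16  14  27  34  97 129 183 212 212 214 213 216 215
209 166 203 127 124 125 123 113  36  30 138  72  44  31  18  35  87  94 131 184 194 213 215 215 214 214 216 202
228 203 181 182 184 185 184 186 135  96 104  92  92  92 170 174 182 184 196 215 214 216 217 215 215 218 207 179
228 226 212 184 208 214 212 213 198 183 184 185 185 185 215 216 215 215 217 217 216 216 215 218 216 196 185 212
```

The bar edge stays on one pixel column over 24 rows, so it is within about 1° of the stop direction.

```bash
python3 -c "
from cell import manip
print(manip.finish_job())"
```

```text
the job is handed in; nothing more can be done
None
```

I handed the job in at about 50 s of the 210 s allowed; no verdict came back. The dial is at its stop, both tins present (mid, then short; no tall one was there) are brushed and standing in the tray, the brush is back in its pot, and nothing else was moved.

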